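# Close the tall flask's stopper

### The arm

A 7-joint arm with a two-finger parallel gripper is mounted at the origin on the work surface. World frame = base frame: x ahead of the robot, y to its left, z up, the work surface at z = 0. Lengths are in m, angles in degrees, forces in N, time in s.
With the tool pointing down it reaches from about 0.425 to 0.875 m from the base axis. Payload 4.7 kg.
Tool frame: the origin (TCP) lies between the finger pads, 19 mm behind the fingertips; this is the grasp point; z points along the fingers, y is the line along which they close (so a half turn about z gives the same grasp; the last joint's range is limited). The gripper opens to 87 mm and grips with 3 to 60 N. Pads are 19 mm wide; open, the fingers measure 117 mm over their backs; the gripper's body (75 mm by 190 mm) begins 51 mm behind the grasp point.
Start: joints at [-70.812, 18.392, -4.016, 83.108, 1.295, 78.541, -3.26], TCP at [0.205, 0.617, 0.241] pointing down, gripper open.
Joint ranges: [-163.93, 163.93], [-17.29, 119.83], [-79.2, 71.16], [3.27, 140.29], [-89.18, 269.18], [5.43, 117.66], [-154.24, 154.24]. Speed limits (degrees/s): [147.25, 147.25, 180, 180, 180, 180, 180].

### API

Orientations are given as [roll, pitch, yaw] about the fixed x, y, z axes, in that order (R = Rz(yaw) Ry(pitch) Rx(roll)).
In Python, from cell import env gives the robot as it stands. The module is installed in compiled form; this text tells all that it offers.
- The arm moves only by the tool drive_tool, never from a script. Its argument "moves" is one flat list of numbers, 5 for each row, row after row: the shift along the tool's x, y, z in units of 40 mm (1.0 is 40 mm), then the turn about the tool's z in units of 10 degrees (1.0 is 10 degrees), then the finger opening in mm, from 0 to 87. A call has 1 to 5 rows; each row is the pose to reach, as a shift and turn from the pose commanded when the call began, along the tool's axes at that moment; what a row does not reach only later rows make up. A row lasts 1/8 s, in which the tool goes at most 62.5 mm and 10.7 degrees, less where a joint would pass 70% of its speed; a pose out of reach is approached as far as the arm can. A call with a gripper value outside its range is refused whole. The fingers move at their own pace and stop on an object; "squeeze" is the grip in N (left out, the last holds). Time passes only in rows, so rows that repeat a pose let the fingers close. It gives the time, the measured TCP pose, the force, the opening and the grip force at its end, in the units of the state.
- env.get_obs(): the state, without advancing time (a new reading comes with each control period).
- env.read_camera(name): name is "scene" or "side" or "wrist"; returns (picture, depth): 480x640x3 uint8, red, green, blue; 480x640 float32, m along the optical axis (not along the pixel's ray), 0 where there is no reading.
- env.camera_model(name): a dict with "K" (3x3 intrinsics, pixels), "rvec" (rotation vector, rad) and "tvec" (3), from world to camera coordinates, as OpenCV has them; the wrist camera has in their place "tool_from_camera" (4x4, takes a point from camera to tool coordinates, whose origin is the TCP and whose axes are the flange's). Camera axes: x right, y down, z forward; pixel columns grow to the right and rows downward; lengths in m; the calibration is good to about 2 mm. A picture is of the moment at which its call begins: read the wrist's pose just before it. camera_model takes no time and is no camera call.
- env.sign_off(): hands the job in; it is judged then, once.
The state is a dict: "time_s": time; "qpos": joint angles; "joint_velocities": joint speeds; "effort": joint torques, N m; "tool_pos": TCP position; "tool_rot": TCP orientation; "force": force on the tool from outside, world axes, zero at the start; "wrist_torque": the same for the moment, N m; "grip_width": finger opening in m; "grasp_force": force on a finger pad.
Only numpy, scipy, OpenCV 4.12 (cv2) and the standard library are available. Lean on these libraries where they do the work, as an engineer would, in place of code of your own. Each camera call takes 0.05 s, during which the arm holds its last target. There are 200 camera calls.

### The job

Close the tall vacuum flask on the metal rack: with the fingertips press its raised black stopper gently down until it is fully home, then draw the hand up and well clear, at least a hand's breadth (80 mm). Leave the flask standing upright where it is, without lifting, shoving or tipping it. Do not touch the short flask (its stopper stays up to air), the canister, the mug, the cup bin or the rack itself.

Things in the scene. Friction and masses are not known exactly. Their poses are not given: they have to be found in the camera images.
- rack: Fixed low metal rack: grey deck 260 (its x) by 680 mm (its y), deck top 30 mm above its origin, which is at table height, 20 mm to -y of the deck's middle. Flasks, canister and mug stand on it in a row along y in any order, about 125 mm apart, up to 30 mm forward or back. Wire rails 25 mm and end frames 70 mm above the deck. The cup bin is at its +y end.
- tall_flask: Loose navy steel vacuum flask, the taller of two, about 0.5 to 1.1 kg with its contents, 74 mm diameter. Origin: centre of its underside; z up its axis. Steel collar (52 mm diameter) ends 190 mm above the origin; the black stopper rises out of it. Tips over easily if pushed sideways at the top.
- tall_flask_stopper_top (a point): Centre of the flat top of the tall flask's black round stopper, 36 mm diameter. Its 6 mm thick rubber cap is soft: it gives 1 mm per 2 N, 5 mm at most, and springs back. Unsqueezed it is 214 mm above the flask's origin with the stopper fully up, 202 mm (12 mm above the collar) when fully home.
- tall_flask_st (a joint): How far the tall flask's stopper is pressed down (not counting the give of its soft cap), m: 0 fully up, 0.012 fully home against a firm stop. Starts 0 to 0.004. Slides with a steady friction of about 3 N and stays where it is left.
- short_flask: Loose navy steel vacuum flask of the same 74 mm diameter, collar top 130 mm above its origin (centre of its underside), with the same kind of stopper, also up. Leave alone.
- short_flask_stopper_top (a point): Centre of the top of the short flask's stopper, 154 mm above that flask's origin when up. Leave alone.
- short_flask_st (a joint): How far the short flask's stopper is pressed down, m: 0 up, 0.012 home. Starts 0 to 0.002. Must stay up.
- canister: Loose aluminium canister with a knurled twist top, 88 mm diameter, 110 mm high. Origin: centre of its underside. Leave alone.
- mug: Loose cream ceramic mug, 76 mm diameter, 90 mm high, ear handle on its +y side. Origin: centre of its underside. Leave alone.
- bin_rim (a point): Middle of the front upper rim of the white plastic tilt-out cup bin (120 x 130 mm, 100 mm high, a cream mug inside) at the rack's +y end. Leave alone.
- bin_body (a joint): Tilt of the cup bin out towards the robot, rad: 0 shut, 0.7 fully out. Stiff; stays where it is. Leave alone.
Mind the look-alikes: they are no part of the job. What is shaped like the tall_flask but orange or red is not meant.

How it is judged (in metres and radians):
On the way:
1. the fingertips press the tall flask's stopper home (value of joint tall_flask_st above 0.0098 m and contact force between the fingers and tall_flask above 0.2 N), for 0.1 s.
At the end, for the whole second after the job is handed in: Tall flask: stopper home within 2 mm, flask upright (0.04 rad), at rest on the rack within 12 mm of its start. Short flask's stopper up (pressed under 4 mm). Short flask, canister, mug, bin rim within 8 mm of their starts. TCP over 80 mm from the tall stopper's top (value of joint tall_flask_st above 0.0098 m and angle between tall_flask's own z axis and vertical below 0.04 rad and distance of tall_flask from where it was at the start of the episode below 0.012 m and linear speed of tall_flask below 0.02 m/s and z of tall_flask in the frame of rack below 0.033 m and value of joint short_flask_st below 0.004 m and distance between the grasp point and tall_flask_stopper_top above 0.08 m and distance of each of short_flask, canister, mug, bin_rim from where it was at the start of the episode below 0.008 m); the robot touches nothing.
It fails at once if the tall flask is pressed with more than 25 N (contact force between the fingers and tall_flask above 25 N).
It fails at once if the tall flask is lifted more than 6 mm off the rack (z of tall_flask in the frame of rack above 0.036 m).
It fails at once if the tall flask is tipped more than 0.12 rad or shoved more than 15 mm (angle between tall_flask's own z axis and vertical above 0.12 rad or distance of tall_flask from where it was at the start of the episode above 0.015 m).
It fails at once if the robot touches the short flask, the canister, the mug, the rack or its cup bin (contact force between any of the fingers, the arm and short_flask above 0.4 N or contact force between any of the fingers, the arm and canister above 0.4 N or contact force between any of the fingers, the arm and mug above 0.4 N or contact force between any of the fingers, the arm and rack above 0.4 N).
It fails at once if a bystander or the cup bin is moved more than 8 mm, or the short flask's stopper is pressed (distance of any of short_flask, canister, mug, bin_rim from where it was at the start of the episode above 0.008 m or value of joint short_flask_st above 0.004 m).
It also fails if it takes over 35 s, if anything falls off the work surface, if the arm or the gripper's body presses on something with over 40 N, if the wrist force passes 120 N, or if a joint passes its speed limit or range.

## Working session

There is one attempt and no reset: what is moved stays moved. The work goes in short steps, Python scripts to look and compute and a tool call to move; the robot and the scene stay as the last step left them, time stands still between calls to the robot, and variables do not carry over. Pictures are saved under pics/ and viewed, at most 10 in all, crops included, and the job is handed in when it is done.

Besides the shell and the picture viewer there is one more tool, called after "Emit:" as name(argument=value, ...) on one line, values as JSON. drive_tool: Moves the arm, as the interface text tells. Its arguments: {"type":"object","properties":{"moves":{"type":"array","items":{"type":"number"}},"squeeze":{"type":"number"}},"required":["moves"]}

```bash
mkdir -p pics; cat > h.py <<'E'
import numpy as np, cv2
from scipy.spatial.transform import Rotation as R
from cell import env
def cam(n):
    o=env.get_obs(); im,d=env.read_camera(n); m=env.camera_model(n); K=np.array(m["K"])
    if n=="wrist":
        T=np.eye(4); T[:3,:3]=R.from_euler('xyz',o["tool_rot"],degrees=True).as_matrix(); T[:3,3]=o["tool_pos"]
        T=T@np.array(m["tool_from_camera"])
    else:
        r=cv2.Rodrigues(np.array(m["rvec"],float))[0]; t=np.array(m["tvec"],float).ravel()
        T=np.eye(4); T[:3,:3]=r.T; T[:3,3]=-r.T@t
    v,u=np.mgrid[:480,:640]
    ray=np.stack([(u-K[0,2])/K[0,0],(v-K[1,2])/K[1,1],np.ones_like(u,float)],-1)
    P=(ray*d[...,None])@T[:3,:3].T+T[:3,3]
    return o,im,d,P,T,K,ray
E
python3 - <<'E'
from h import *
for n in ("scene","side"):
    o,im,d,P,T,K,ray=cam(n); cv2.imwrite(f"pics/{n}0.png",im[...,::-1]); print(n,T.round(3).tolist())
    np.savez(f"{n}0.npz",im=im,P=P)
print({k:np.round(v,3).tolist() for k,v in o.items()})
E
```

```text
scene [[0.126, 0.813, -0.569, 1.218], [0.992, -0.11, 0.063, -0.028], [-0.011, -0.572, -0.82, 1.108], [0.0, 0.0, 0.0, 1.0]]
side [[0.794, -0.357, 0.492, 0.054], [-0.608, -0.443, 0.659, -0.67], [-0.017, -0.822, -0.569, 0.75], [0.0, 0.0, 0.0, 1.0]]
{'time_s': 0.05, 'qpos': [-70.811, 18.438, -4.018, 83.175, 1.295, 78.542, -3.26], 'joint_velocities': [-0.018, -0.024, 0.024, -0.07, -0.054, 0.14, -0.096], 'effort': [-0.0, -49.3, -0.406, -31.371, -0.064, 0.04, 0.0], 'tool_pos': [0.205, 0.616, 0.24], 'tool_rot': [-179.891, 0.005, 161.622], 'force': [-0.308, -0.055, -0.156], 'wrist_torque': [-0.032, 0.016, -0.011], 'grasp_force': 0.0, 'grip_width': 0.087}
```

View pics/scene0.png

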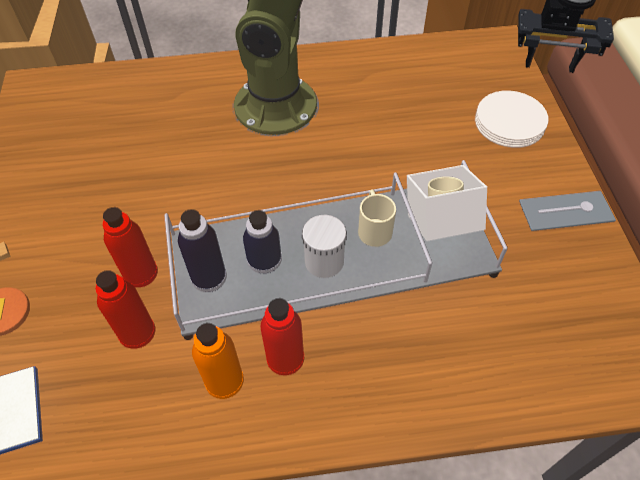

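View pics/side0.png

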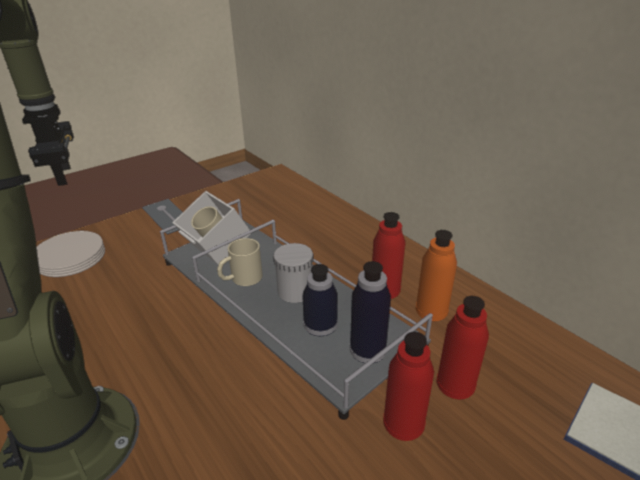

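The scene view shows the tall navy flask's stopper at about (191,219), the short one's at (258,219), and red and orange decoys around the rack. In the side view the tall stopper is at about (373,271).

```bash
python3 - <<'E'
from h import *
def top(n,u,v,w=16):
    z=np.load(n+"0.npz"); im,P=z["im"],z["P"]
    m=np.zeros((480,640),bool); m[v-w:v+w,u-w:u+w]=1
    g=im.max(-1).astype(int)
    m&=(g<70)&(P[...,2]>0.1)&(P[...,2]<0.32)
    Q=P[m]; h=np.percentile(Q[:,2],95); t=Q[Q[:,2]>h-0.004]
    print(n,u,v,len(Q),"top z",h.round(4),"med",np.median(t,0).round(4),"mid",((t.min(0)+t.max(0))/2).round(4),"ext",np.ptp(t,axis=0).round(3), "rgb",np.median(im[m],0))
for a in [("scene",191,219),("scene",258,219),("side",373,271),("side",319,271),("scene",114,216),("scene",207,332),("scene",109,280),("scene",279,308),("side",415,344)]: top(*a)
P=np.load("scene0.npz")["P"]
for u,v in [(240,285),(324,232),(377,202),(150,300),(178,250),(169,215),(174,240),(185,322),(166,218)]: print(u,v,P[v,u].round(3))
E
```

```text
scene 191 219 300 top z 0.2465 med [ 0.5403 -0.1851  0.2445] mid [ 0.5404 -0.1852  0.2455] ext [0.034 0.033 0.006] rgb [62. 50. 44.]
scene 258 219 281 top z 0.1857 med [ 0.5107 -0.0661  0.1834] mid [ 0.5099 -0.0667  0.1847] ext [0.033 0.031 0.006] rgb [60. 51. 47.]
side 373 271 330 top z 0.2439 med [ 0.5364 -0.1865  0.2425] mid [ 0.5372 -0.1864  0.2424] ext [0.034 0.035 0.005] rgb [40. 34. 32.]
side 319 271 260 top z 0.1828 med [ 0.5068 -0.0674  0.1814] mid [ 0.5079 -0.0665  0.1812] ext [0.033 0.035 0.005] rgb [40. 37. 35.]
scene 114 216 276 top z 0.2171 med [ 0.4914 -0.337   0.2152] mid [ 0.4911 -0.3376  0.216 ] ext [0.033 0.032 0.006] rgb [64. 47. 40.]
scene 207 332 356 top z 0.217 med [ 0.7603 -0.165   0.2145] mid [ 0.7608 -0.1653  0.2167] ext [0.033 0.033 0.007] rgb [62. 50. 46.]
scene 109 280 330 top z 0.2167 med [ 0.6339 -0.3378  0.2149] mid [ 0.6341 -0.3382  0.2161] ext [0.032 0.033 0.007] rgb [63. 45. 39.]
scene 279 308 334 top z 0.217 med [ 0.7301 -0.0431  0.2151] mid [ 0.7291 -0.0434  0.2157] ext [0.034 0.031 0.005] rgb [59. 51. 50.]
side 415 344 429 top z 0.2144 med [ 0.4872 -0.3386  0.2129] mid [ 0.4883 -0.3384  0.2128] ext [0.035 0.034 0.005] rgb [39. 32. 30.]
240 285 [ 0.566 -0.121  0.031]
324 232 [0.532 0.061 0.141]
377 202 [0.435 0.19  0.094]
150 300 [ 0.559 -0.315  0.   ]
178 250 [ 0.457 -0.251  0.027]
169 215 [ 0.339 -0.277  0.005]
174 240 [ 0.432 -0.259  0.031]
185 322 [ 0.653 -0.23   0.059]
166 218 [ 0.424 -0.261  0.102]
```

Emit:
drive_tool(moves=[0,0,-1.5,0,0,0,0,-3,0,0,-1.2,-0.5,-3.5,0,0,-2.6,-1.1,-3.5,0,0,-4,-1.7,-3.5,0,0], squeeze=5)

```text
time_s: 0.72
tool_pos: [0.3365, 0.5006, 0.3812]
tool_rot: [180.0, 0.0, 161.7]
force: [0.7, -0.2, -0.9]
grip_width: 0.0447
grasp_force: 0.0
```

Emit:
drive_tool(moves=[-1.3,-0.6,0,0,0,-2.6,-1.2,0,0,0,-3.9,-1.8,0,0,0,-5.1,-2.3,0,0,0,-5.1,-2.3,0,0,0])

```text
time_s: 1.35
tool_pos: [0.5038, 0.3449, 0.3806]
tool_rot: [-179.9, 0.1, 161.1]
force: [-0.4, -0.1, -0.2]
grip_width: 0.0013
grasp_force: 0.0
```

Emit:
drive_tool(moves=[-0.5,-1.3,0,0,0,-1,-2.6,0,0,0,-1.5,-3.9,0,0,0,-2,-5.2,0,0,0,-2.5,-6.5,0,0,0])

```text
time_s: 1.98
tool_pos: [0.5123, 0.0713, 0.3811]
tool_rot: [180.0, -0.0, 161.7]
force: [1.1, -0.2, 0.2]
grip_width: 0.0005
grasp_force: 0.0
```

Emit:
drive_tool(moves=[-0.5,-1.3,0,0,0,-1,-2.6,0,0,0,-1.5,-3.9,0,0,0,-2.1,-5.1,0,0,0,-2.5,-5.8,0,0,0])

```text
time_s: 2.6
tool_pos: [0.5342, -0.1818, 0.3812]
tool_rot: [-180.0, 0.0, 161.5]
force: [1.1, 0.5, -0.4]
grip_width: 0.0005
grasp_force: 0.0
```

Emit:
drive_tool(moves=[0,0,0.8,0,0,0,0,1,0,0,0,0,1,0,0])

```text
time_s: 2.98
tool_pos: [0.5347, -0.1783, 0.341]
tool_rot: [180.0, -0.1, 161.7]
force: [0.6, -0.9, 0.1]
grip_width: 0.0007
grasp_force: 0.0
```

```bash
python3 - <<'E'
from h import *
o,im,d,P,T,K,ray=cam("wrist"); cv2.imwrite("pics/w1.png",im[...,::-1])
np.savez("w1.npz",im=im,P=P); print(o["tool_pos"],o["tool_rot"],o["force"],o["grip_width"],T.round(3))
E
```

```text
[ 0.53468287 -0.17829285  0.34095847] [ 1.79976943e+02 -6.86280372e-02  1.61742890e+02] [ 0.59572495 -0.86948063  0.11799825] 0.0006737322665062108 [[ 0.313  0.912  0.266  0.462]
 [ 0.95  -0.301 -0.086 -0.155]
 [ 0.001  0.28  -0.96   0.484]
 [ 0.     0.     0.     1.   ]]
```

View pics/w1.png

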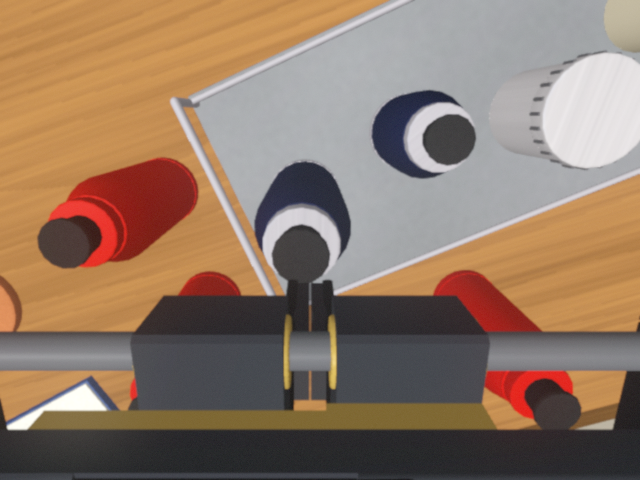

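The wrist view shows the tall stopper at about (300,254), just beyond the closed fingertips at (310,290), and the short flask's stopper at (448,139).

```bash
cat > meas.py <<'E'
from h import *
z=np.load("w1.npz"); im,P=z["im"],z["P"]
g=im.max(-1).astype(int)
for u,v in ((300,253),(448,139)):
    m=np.zeros((480,640),bool); m[v-35:v+35,u-35:u+35]=1
    m&=(g<90)&(P[...,2]<0.26)&(P[...,2]>0.17); Q=P[m]; h=np.percentile(Q[:,2],90); t=Q[Q[:,2]>h-.004]
    print(h.round(4),np.median(Q[:,2]).round(4),np.median(t,0).round(4),((t.min(0)+t.max(0))/2).round(4),np.ptp(t,axis=0).round(3))
o=env.get_obs(); R0=R.from_euler('xyz',o["tool_rot"],degrees=True)
print(R0.inv().apply(np.array([.539,-.186,.243])-o["tool_pos"])/.04)
E
python3 meas.py
```

```text
0.2441 0.2433 [ 0.5382 -0.1853  0.2434] [ 0.5393 -0.1858  0.243 ] [0.035 0.034 0.006]
0.1832 0.1823 [ 0.5091 -0.0671  0.1823] [ 0.5096 -0.067   0.1822] [0.034 0.035 0.006]
[-0.15216135 -0.14473918  2.46893033]
```

Emit:
drive_tool(moves=[-0.15,-0.15,0.4,0,0,-0.15,-0.15,0.9,0,0,-0.15,-0.15,1.3,0,0,-0.15,-0.15,1.6,0,0,-0.15,-0.15,1.6,0,0])

```text
time_s: 3.65
tool_pos: [0.5381, -0.1871, 0.2763]
tool_rot: [-180.0, -0.1, 161.6]
force: [0.4, 0.8, -0.2]
grip_width: 0.0005
grasp_force: 0.0
```

```bash
python3 - <<'E'
from h import *
o=env.get_obs(); print(o["tool_pos"],o["tool_rot"],o["force"])
o,im,d,P,T,K,ray=cam("side"); c=im[190:370,280:480]
o2,im2,*_=cam("scene"); c2=im2[130:310,100:300]
cv2.imwrite("pics/s2.png",cv2.resize(np.hstack([c,c2]),(800,360))[...,::-1])
E
```

```text
[ 0.53805851 -0.18710427  0.27627719] [-1.79990197e+02 -9.04552157e-02  1.61627722e+02] [ 0.36903448  0.75125215 -0.21688207]
```

View pics/s2.png

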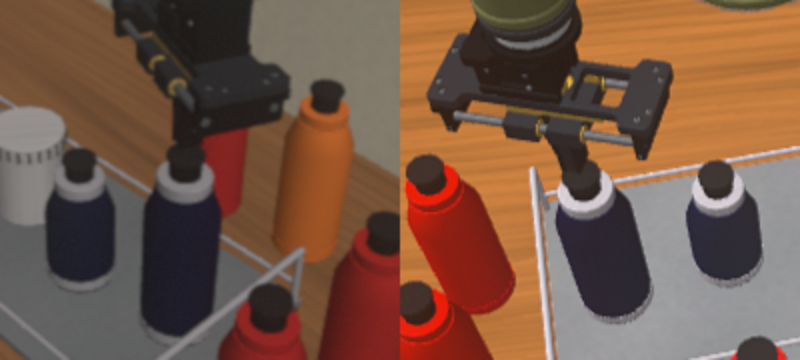

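The side and scene crops show the closed fingertips centred over the tall stopper, with a gap of about 13 mm. I'll now descend slowly while watching the force.

Emit:
drive_tool(moves=[0,0,0.1,0,0,0,0,0.2,0,0,0,0,0.3,0,0,0,0,0.35,0,0,0,0,0.35,0,0])

```text
time_s: 4.38
tool_pos: [0.5384, -0.1873, 0.2631]
tool_rot: [180.0, -0.0, 161.6]
force: [0.0, -1.0, -0.2]
grip_width: 0.0005
grasp_force: 0.0
```

Emit:
drive_tool(moves=[0,0,0.03,0,0,0,0,0.06,0,0,0,0,0.09,0,0,0,0,0.1,0,0,0,0,0.1,0,0])

```text
time_s: 5.0
tool_pos: [0.5386, -0.1874, 0.2594]
tool_rot: [180.0, 0.0, 161.6]
force: [-0.8, -0.1, 3.3]
grip_width: 0.0007
grasp_force: 1.3
```

Contact at about 3 N, so the stopper is sliding.

Emit:
drive_tool(moves=[0,0,0.04,0,0,0,0,0.08,0,0,0,0,0.12,0,0,0,0,0.15,0,0,0,0,0.15,0,0])

```text
time_s: 5.62
tool_pos: [0.5385, -0.1873, 0.2532]
tool_rot: [180.0, 0.0, 161.6]
force: [0.7, -0.1, 1.8]
grip_width: 0.0004
grasp_force: 1.1
```

Emit:
drive_tool(moves=[0,0,0.03,0,0,0,0,0.06,0,0,0,0,0.08,0,0,0,0,0.1,0,0,0,0,0.1,0,0])

```text
time_s: 6.25
tool_pos: [0.5385, -0.1874, 0.2494]
tool_rot: [180.0, 0.0, 161.6]
force: [0.1, -0.3, 3.2]
grip_width: 0.0009
grasp_force: 1.7
```

Emit:
drive_tool(moves=[0,0,0.02,0,0,0,0,0.03,0,0,0,0,0.04,0,0,0,0,0.05,0,0,0,0,0.05,0,0])

```text
time_s: 6.88
tool_pos: [0.5386, -0.1874, 0.2479]
tool_rot: [180.0, 0.0, 161.6]
force: [-2.3, 0.5, 6.4]
grip_width: 0.0008
grasp_force: 3.2
```

Emit:
drive_tool(moves=[0,0,0.01,0,0,0,0,0.02,0,0,0,0,0.03,0,0,0,0,0.03,0,0,0,0,0.03,0,0])

```text
time_s: 7.5
tool_pos: [0.5386, -0.1874, 0.247]
tool_rot: [180.0, 0.0, 161.6]
force: [-0.6, 1.1, 8.7]
grip_width: 0.0004
grasp_force: 4.0
```

The force rose by about 2 N per mm, which means the stopper is home against its stop. Now I'll draw straight up, slowly at first.

Emit:
drive_tool(moves=[0,0,-0.05,0,0,0,0,-0.15,0,0,0,0,-0.4,0,0,0,0,-0.9,0,0,0,0,-1.6,0,0])

```text
time_s: 8.12
tool_pos: [0.5377, -0.187, 0.3099]
tool_rot: [-180.0, -0.1, 161.6]
force: [0.7, -0.3, 0.6]
grip_width: 0.0005
grasp_force: 0.0
```

Emit:
drive_tool(moves=[0,0,-0.8,0,0,0,0,-1.6,0,0,0,0,-2.2,0,0,0,0,-2.4,0,0,0,0,-2.4,0,0])

```text
time_s: 8.75
tool_pos: [0.5384, -0.1873, 0.4058]
tool_rot: [180.0, -0.0, 161.6]
force: [-0.4, 0.5, -0.9]
grip_width: 0.0006
grasp_force: 0.0
```

```bash
python3 - <<'E'
from h import *
print(env.get_obs()["tool_pos"],env.get_obs()["force"])
for n,pts in (("scene",((191,222),(258,219))),("side",((373,275),(319,271)))):
    o,im,d,P,*_=cam(n)
    for u,v in pts:
        m=np.zeros((480,640),bool); m[v-16:v+16,u-16:u+16]=1
        m&=(im.max(-1)<70)&(P[...,2]>0.1)&(P[...,2]<0.32)
        Q=P[m]; h=np.percentile(Q[:,2],95); t=Q[Q[:,2]>h-.004]; print(n,h.round(4),np.median(t,0).round(4))
    if n=="side": cv2.imwrite("pics/s3.png",im[...,::-1])
E
```

```text
[ 0.53839758 -0.18729659  0.40577993] [-0.40067566  0.5189426  -0.92183546]
scene 0.2355 [ 0.5411 -0.1836  0.2332]
scene 0.1855 [ 0.5108 -0.0658  0.1834]
side 0.232 [ 0.5364 -0.1871  0.2307]
side 0.1832 [ 0.5066 -0.0668  0.1815]
```

View pics/s3.png

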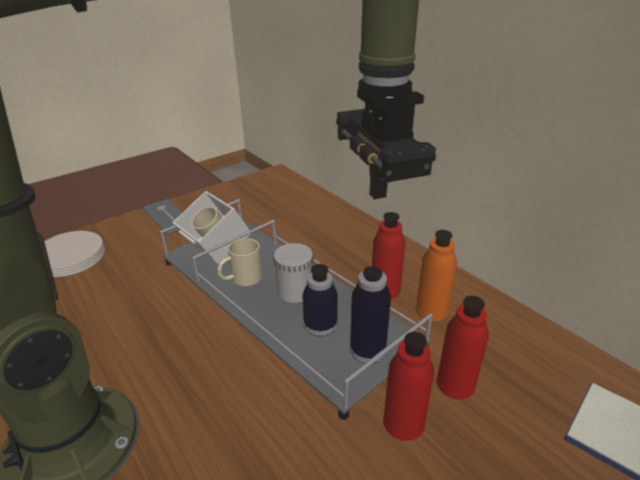

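The side view shows the tall stopper at (373,274), seated about 12 mm lower than before. The flask is upright in its place, its neighbours are unmoved, and the hand is well clear.

```bash
python3 -c "
from cell import env
print(env.sign_off())"
```

```text
the job is handed in; nothing more can be done
None
```

The tall flask's stopper is pressed home: it went down about 12 mm and stopped firmly at under 9 N. The flask is upright in place, the hand is about 170 mm above the stopper, and the job is handed in; no verdict was returned.

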